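# Staggered second course of a shielding wall

### The job

A low shielding wall is being built in front of the red-capped stock bottle; its second course has been started with a half brick against the steel end bracket. Finish that course up to the open end of the wall with the loose long brick and the loose half brick, in staggered bond like brickwork, so that no upright joint stands over the joint in the course below: each brick seated fully down over the tongue beneath it and butted up close to its neighbour. Set the bricks down rather than dropping them, keep the half brick that is already laid in its place, and do not disturb the bottle behind the wall.

Things in the scene. Friction and masses are not known exactly. Their poses are not given: they have to be found in the camera images.
- shield_base: Fixed foot of the wall: grey steel tray, 74 x 226 mm, with the first course in it: two cream plastic bricks, each 100 mm long, 50 mm thick, 50 mm high, end to end from y = -100 to +100 mm. Origin: on the bench, under the joint between them. x runs through the wall to the bottle side, y along the wall to the end bracket, z up.
- course_joint (a point): Point at the joint between the two bricks of the first course, in the middle of the wall, level with their flat shoulders (55 mm above the bench). A round tongue, 17.5 mm wide, runs along the middle of every brick's top and rises 7 mm above the shoulders. Axes as shield_base.
- bracket_face (a point): Inner face of the upright steel end bracket (60 mm wide, 104 mm high) at y = +100.5 mm of shield_base, 80 mm above the bench. The other end of the wall (y = -100 mm) is open.
- laid_half: Half brick already laid at the bracket end (loose, 0.125 kg): cream plastic, 50 mm thick (own x), 50 mm long (own y), 50 mm high plus the tongue on top along y. Origin: centre of its underside, 55 mm above the bench; axes as shield_base. Its centre starts at y = +72 to +75 mm of shield_base.
- long_brick: Loose long brick standing on the bench (about 0.25 kg): cream plastic, 50 mm thick (own x), 100 mm long (own y), 50 mm high plus the tongue on top along y. A groove along its underside, 24 mm wide and 9 mm deep, drops over a tongue with about 3 mm play to each side. Origin: centre of its underside. Both ends are alike.
- half_brick: Loose half brick standing on the bench (about 0.125 kg): cream plastic, 50 mm thick (own x), 50 mm long (own y), 50 mm high plus the 7 mm tongue along its y; groove on the underside along y as on the long brick, so it only fits with its y along the wall. Origin: centre of its underside. Both ends are alike.
- stock_bottle: Clear reagent bottle with a red screw cap, 56 mm in diameter, 98 mm high, standing about 125 mm behind the middle of the wall (seen from the robot). Origin: centre of its underside. Leave it alone.
- timer: White and black bench timer, 70 x 68 x 25 mm, lying on the bench to the left in front of the wall. Origin: centre of its underside. Not needed.
There are look-alikes about, which are no part of the job. Leave any purple look-alike of the half_brick alone.

How it is judged:
By the outcome, as a careful person would: the job done as asked, in the order asked, and still so for the second after the job is handed in, with the robot touching nothing.
It also fails if it takes over 45 s, if anything falls off the work surface, if the arm or the gripper's body presses on something with over 40 N, if the wrist force passes 120 N, or if a joint passes its speed limit or range.

### The arm

A 6-joint arm with a two-finger parallel gripper is mounted at the origin on a cart in front of the work surface, level with it; the furniture and walls round the work are solid. World frame = base frame: x ahead of the robot, y to its left, z up, the work surface at z = 0. Lengths are in m, angles in degrees, forces in N, time in s.
With the tool pointing down it reaches from about 0.3 to 0.85 m from the base axis. Payload 5.4 kg.
Tool frame: the origin (TCP) lies midway between the tips of the shut fingers; the grasp point (between the pads) lies 19 mm behind it (r.grip_point_offset is the distance from the TCP to the grasp point, in m); x points along the fingers, y is the direction in which the jaws open and shut, and the axes are right-handed (so a half turn about x gives the same grasp; the last joint's range is limited). The gripper opens to 85 mm and grips with 20 to 120 N. Pads are 22 mm wide; open, the fingers measure 114 mm over their backs; the gripper's body (76 mm by 85 mm) begins 54 mm behind the grasp point. The pads swing forward as they close: fully open they stand 13 mm farther back than shut.
Start: joints at [-82.684, 9.076, 91.501, -0, 79.423, -12.038], TCP at [0.191, -0.542, 0.205] pointing down, gripper open.
Joint ranges: [-166.64, 166.64], [-54.1, 131.32], [10.49, 154.53], [-73.88, 253.88], [9.74, 151.15], [-171.62, 171.62]. Speed limits (degrees/s): [147.25, 147.25, 180, 180, 180, 180].

### API

Orientations are given as [roll, pitch, yaw] about the fixed x, y, z axes, in that order (R = Rz(yaw) Ry(pitch) Rx(roll)).
In Python, from rig import r gives the robot as it stands.
- The arm moves only by the tool send_rows, never from a script. Its argument "commands" is one flat list of numbers, 7 for each row, row after row: the shift along the tool's x, y, z in mm, then the turn, a rotation vector about the tool's x, y, z in rad, then the closure in counts, from 0 (fully open) to 255 (shut). In form: [x, y, z, wx, wy, wz, fingers, x, y, z, wx, wy, wz, fingers, ...]. A call has 1 to 12 rows; each row is the pose to reach, as a shift and turn from the pose measured when the call began, along the tool's axes at that moment; what a row does not reach only later rows make up. A row lasts 1/10 s, in which the tool goes at most 50 mm and 8.59 degrees, less where a joint would pass 70% of its speed; a pose out of reach is approached as far as the arm can. A call with a gripper value outside its range is refused whole. The fingers move at their own pace and stop on an object; "grip_force" is the grip in N (left out, the last holds). Time passes only in rows, so rows that repeat a pose let the fingers close. It gives the time, the measured TCP pose, the force and the opening at its end, in the units of the state.
- r.state(): the state, without advancing time (a new reading comes with each control period).
- r.camera(name): name is "scene" or "top" or "wrist"; returns the picture (400x640x3 uint8, red, green, blue); there is no depth.
- r.camera_model(name): a dict with "vertical_fov" (degrees; the focal length in pixels is half the picture's height over the tangent of half this angle, whatever the lens; pixels are square), "cx", "cy" (the principal point, pixels), "k1" (the pictures are not rectified: a ray, as slopes to the right and down, at radius r is drawn at 1 + k1 r^2 times it, then the intrinsics apply), "camera_from_world" (4x4, takes a point from world to camera coordinates); the wrist camera has in their place "T_tool_cam" (4x4, takes a point from camera to tool coordinates, whose origin is the TCP and whose axes are the tool frame's). Camera axes: x right, y down, z forward; pixel columns grow to the right and rows downward; lengths in m; the calibration is good to about 2 mm. A picture is of the moment at which its call begins: read the wrist's pose just before it. camera_model takes no time and is no camera call.
- r.finish_job(): hands the job in, once; it reports no verdict.
The state is a dict: "t": time; "joints": joint angles; "qvel": joint speeds; "joint_torque": joint torques, N m; "ee_pos": TCP position; "ee_rot": TCP orientation; "contact_force": force on the tool from outside, world axes, zero at the start; "wrist_torque": the same for the moment, N m; "opening": opening from 0.0 (shut) to 1.0 (fully open).
Only numpy, scipy, OpenCV 4.12 (cv2) and the standard library are available. Lean on these libraries where they do the work, as an engineer would, in place of code of your own. Each camera call takes 0.05 s, during which the arm holds its last target. There are 200 camera calls.

## Working session

There is one attempt and no reset: what is moved stays moved. The work goes in short steps, Python scripts to look and compute and a tool call to move; the robot and the scene stay as the last step left them, time stands still between calls to the robot, and variables do not carry over. Pictures are saved under pics/ and viewed, about 8 in all and at most 12, crops included, and the job is handed in when it is done.

Besides the shell and the picture viewer there is one more tool, called after "Call:" as a command line: name --argument value ..., lists and objects as JSON in quotes. send_rows: Moves the arm, as the interface text tells. Its arguments: {"type":"object","properties":{"commands":{"type":"array","items":{"type":"number"}},"grip_force":{"type":"number"}},"required":["commands"]}

```bash
mkdir -p pics
python3 - <<'E'
from rig import r
import cv2,numpy as np
s=r.state();print(s['t'],s['ee_pos'],s['ee_rot'],s['opening'])
for n in('scene','top'):
    im=r.camera(n);cv2.imwrite(f'pics/{n}0.png',im[:,:,::-1]);print(n,r.camera_model(n))
print(r.camera_model('wrist'),r.grip_point_offset)
E
```

```text
0.0 [ 0.19044412 -0.54185218  0.20389054] [-101.90549754   89.8890113    97.44899047] 1.002560650359176
scene {'vertical_fov': 44.01858083123763, 'cx': 314.97982175339115, 'cy': 194.46976295508108, 'k1': -0.07628062692415251, 'camera_from_world': array([[-0.44872417, -0.89332786, -0.02473774,  0.47596471],
       [-0.38642279,  0.21891337, -0.89596561,  0.20529672],
       [ 0.80580646, -0.39248219, -0.44343396,  1.04512124],
       [ 0.        ,  0.        ,  0.        ,  1.        ]])}
top {'vertical_fov': 48.32590028269637, 'cx': 315.4642798886123, 'cy': 207.8384305757281, 'k1': 0.04198431985611849, 'camera_from_world': array([[-0.01665253, -0.99983401, -0.0073922 ,  0.26876082],
       [-0.99648838,  0.01720266, -0.08194492,  0.51399406],
       [ 0.08205849,  0.00600165, -0.99660944,  1.22350284],
       [ 0.        ,  0.        ,  0.        ,  1.        ]])}
{'vertical_fov': 71.55588112341741, 'cx': 318.3497316528666, 'cy': 203.76876933385262, 'k1': -0.005146149975182638, 'T_tool_cam': array([[ 6.50968243e-04, -2.68606252e-01,  9.63249842e-01,
        -1.68146301e-01],
       [ 9.99999778e-01,  4.01249511e-05, -6.64614992e-04,
         1.42817599e-04],
       [ 1.39869389e-04,  9.63250061e-01,  2.68606218e-01,
        -6.82617948e-02],
       [ 0.00000000e+00,  0.00000000e+00,  0.00000000e+00,
         1.00000000e+00]])} 0.0187
```

View pics/scene0.png

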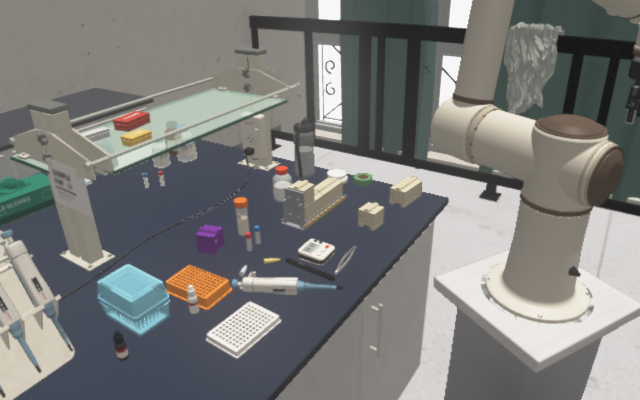

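View pics/top0.png

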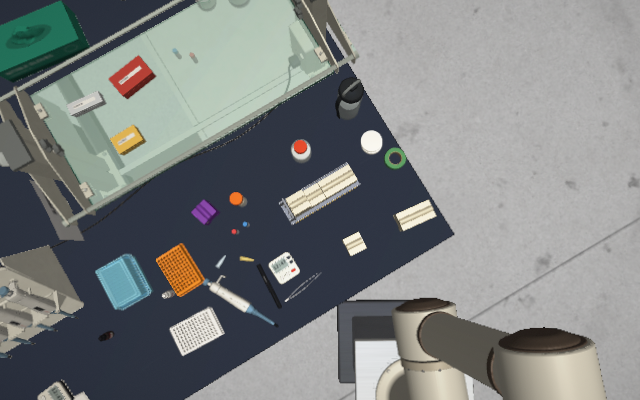

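The top view shows the wall at about (320,193) with its bracket at (287,210), the half brick at (355,243), the long brick at (415,215), the bottle at (300,150), and the purple decoy at (204,212). I'll enlarge the work area.

```bash
cat > h.py <<'E'
import numpy as np,cv2
from rig import r
from scipy.spatial.transform import Rotation as R
def ray(n,uv,pose=None):
    m=r.camera_model(n);f=200/np.tan(np.radians(m['vertical_fov']/2))
    p=np.atleast_2d(np.asarray(uv,float));d=(p-[m['cx'],m['cy']])/f
    s=d.copy()
    for _ in range(20): s=d/(1+m['k1']*(s**2).sum(1,keepdims=True))
    v=np.c_[s,np.ones(len(s))]
    if n=='wrist':
        T=np.eye(4);T[:3,:3]=R.from_euler('xyz',pose[1],degrees=True).as_matrix();T[:3,3]=pose[0];T=T@m['T_tool_cam']
    else: T=np.linalg.inv(m['camera_from_world'])
    return T[:3,3],v@T[:3,:3].T
def at_z(n,uv,z,pose=None):
    o,d=ray(n,uv,pose);return o+d*((z-o[2])/d[:,2:3])
def proj(n,P,pose=None):
    m=r.camera_model(n);f=200/np.tan(np.radians(m['vertical_fov']/2))
    if n=='wrist':
        T=np.eye(4);T[:3,:3]=R.from_euler('xyz',pose[1],degrees=True).as_matrix();T[:3,3]=pose[0];T=np.linalg.inv(T@m['T_tool_cam'])
    else: T=m['camera_from_world']
    q=np.atleast_2d(P)@T[:3,:3].T+T[:3,3];s=q[:,:2]/q[:,2:];s=s*(1+m['k1']*(s**2).sum(1,keepdims=True))
    return s*f+[m['cx'],m['cy']]
E
python3 - <<'E'
from h import *
im=cv2.imread('pics/top0.png');c=cv2.resize(im[150:260,272:442],None,fx=4.5,fy=4.5,interpolation=cv2.INTER_CUBIC)
cv2.imwrite('pics/crop.png',c)
h=cv2.cvtColor(im,cv2.COLOR_BGR2HSV);m=((h[...,0]>12)&(h[...,0]<32)&(h[...,1]>25)&(h[...,2]>110)).astype('u1')
m[:, :270]=0;m[:,442:]=0;m[:150]=0;m[262:]=0
for k in cv2.findContours(m,0,1)[0]:
    if cv2.contourArea(k)>60:
        b=cv2.minAreaRect(k);print(b);print(at_z('top',cv2.boxPoints(b),.05).round(4).tolist())
E
```

```text
((353.10003662109375, 242.1999969482422), (11.180339813232422, 18.782970428466797), 63.43495178222656)
[[0.4236, 0.1889, 0.05], [0.4456, 0.1428, 0.05], [0.4183, 0.1299, 0.05], [0.3964, 0.1759, 0.05]]
((415.6881408691406, 214.64035034179688), (18.69439125061035, 37.02401351928711), 65.77225494384766)
[[0.4964, 0.0438, 0.05], [0.5363, -0.049, 0.05], [0.4895, -0.068, 0.05], [0.4497, 0.0245, 0.05]]
((321.18328857421875, 189.9241943359375), (20.45964241027832, 73.29547119140625), 61.189208984375)
[[0.543, 0.3451, 0.05], [0.6375, 0.1673, 0.05], [0.5873, 0.1414, 0.05], [0.4934, 0.3188, 0.05]]
```

View pics/crop.png

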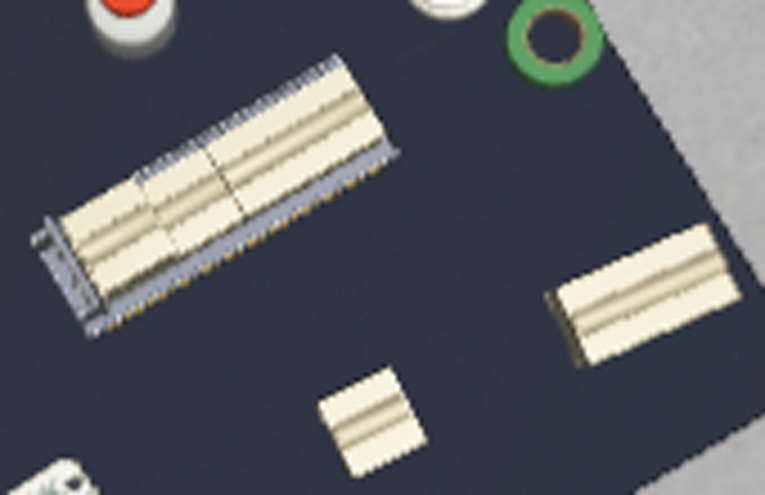

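Crop: the laid half runs from the bracket (crop 65–150, y≈230), the first course's joint is at ≈(228,180) and its open end at ≈(385,135). Half brick corners: (318,405),(390,367),(427,440),(357,477); long brick: (555,292),(708,225),(742,297),(588,365). I'll refine with the wrist camera, first above the long brick.

```bash
cat >> h.py <<'E'
def Rw(psi):
    a=np.radians(psi);return np.array([[0,np.cos(a),np.sin(a)],[0,np.sin(a),-np.cos(a)],[-1,0,0]])
def go(p,psi):
    s=r.state();R0=R.from_euler('xyz',s['ee_rot'],degrees=True)
    print('t',s['t'],'row',(R0.inv().apply(np.array(p)-s['ee_pos'])*1000).round(1),(R0.inv()*R.from_matrix(Rw(psi))).as_rotvec().round(4))
E
python3 - <<'E'
from h import *
px=lambda c:(np.array(c)+.5)/4.5-.5+[272,150]
s=r.state();print(R.from_euler('xyz',s['ee_rot'],degrees=True).as_matrix().round(2))
for c in ([(555,292),(708,225),(742,297),(588,365)],[(318,405),(390,367),(427,440),(357,477)]):
    q=at_z('top',px(c),.05);print(q.round(4).tolist(),q.mean(0),np.linalg.norm(np.diff(q,axis=0),axis=1))
a,b=at_z('top',px([(365,97),(228,178)]),.06);print(a,b)
go([.49,-.01,.2],25)
E
```

```text
[[-0.    0.33 -0.94]
 [ 0.   -0.94 -0.33]
 [-1.   -0.   -0.  ]]
[[0.4943, 0.0439, 0.05], [0.5333, -0.0495, 0.05], [0.4894, -0.0682, 0.05], [0.4499, 0.0255, 0.05]] [ 0.49170109 -0.01206258  0.05      ] [0.10125244 0.04778749 0.10170585]
[[0.4284, 0.1885, 0.05], [0.4506, 0.1446, 0.05], [0.4064, 0.1235, 0.05], [0.3849, 0.1661, 0.05]] [0.41759108 0.15568162 0.05      ] [0.04919509 0.04899547 0.04767854]
[0.61381965 0.15663263 0.06      ] [0.56594322 0.24041634 0.06      ]
t 0.1 row [   4.9 -402.5 -458.9] [-1.6693e+00 -1.7000e-03  1.0000e-03]
```

Call:
send_rows --commands '[5,-402,-459,-1.67,0,0,0,5,-402,-459,-1.67,0,0,0,5,-402,-459,-1.67,0,0,0,5,-402,-459,-1.67,0,0,0,5,-402,-459,-1.67,0,0,0,5,-402,-459,-1.67,0,0,0,5,-402,-459,-1.67,0,0,0,5,-402,-459,-1.67,0,0,0,5,-402,-459,-1.67,0,0,0,5,-402,-459,-1.67,0,0,0,5,-402,-459,-1.67,0,0,0,5,-402,-459,-1.67,0,0,0]'

```text
t: 1.3
ee_pos: [0.4855, -0.0176, 0.1997]
ee_rot: [166.0, 89.9, 101.2]
contact_force: [0.7, -0.3, 1.5]
opening: 1.0
```

Run:
```python
from h import *
s=r.state();print(s['t'],s['ee_pos'],s['ee_rot'],s['qvel'].round(1) if hasattr(s['qvel'],'round') else s['qvel'])
P=(s['ee_pos'],s['ee_rot']);im=r.camera('wrist');np.save('p1.npy',np.array(P));cv2.imwrite('pics/w1.png',im[:,:,::-1]);go([.49,-.01,.2],25)
s=r.state();print(s['ee_pos'],s['joints'])
```

```text
1.3 [ 0.4855042  -0.01764105  0.19970318] [165.97895191  89.90870664 101.23870974] [ 60.9  33.8 -30.9  -0.3  -3.4  54.1]
t 1.35 row [-0.4  2.6  0. ] [ 0.0084 -0.0054 -0.0045]
[ 0.48766152 -0.01106384  0.19958015] [-15.81138215  -3.93985143 105.57583311   0.41052817  78.37551894
 -41.37631912]
```

View pics/w1.png

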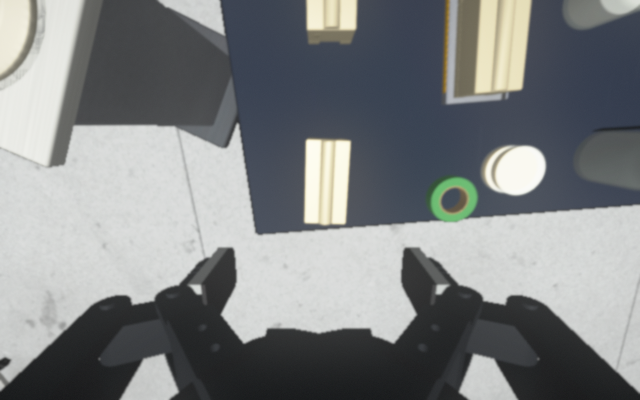

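The wrist view (taken at the end of the motion) shows the long brick at (305–350, 140–225), the half at (330,20), and the wall's open end at (490,50); everything is above bench and consistent. I'll retake it at rest and fit the brick by silhouette.

```bash
cat >> h.py <<'E'
from scipy.optimize import minimize
def cream(im):
    h=cv2.cvtColor(im,cv2.COLOR_RGB2HSV);return ((h[...,0]>10)&(h[...,0]<35)&(h[...,1]>35)&(h[...,2]>60)).astype('u1')
def box(x,y,psi,L,z0=0):
    a=np.radians(psi);c=np.array([[sx*.025,sy*L/2,z] for sx in(-1,1) for sy in(-1,1) for z in(0,.05)]+[[sx*.006,sy*L/2,.057] for sx in(-1,1) for sy in(-1,1)])
    M=np.array([[np.cos(a),-np.sin(a),0],[np.sin(a),np.cos(a),0],[0,0,1]]);return c@M.T+[x,y,z0]
def fit(n,mask,g,L,pose=None,K=4):
    M=cv2.resize(mask,None,fx=K,fy=K,interpolation=cv2.INTER_LINEAR)
    c=proj(n,box(*g,L),pose);lo=np.maximum(c.min(0)-15,0).astype(int)*K;hi=(c.max(0)+15).astype(int)*K
    M=M[lo[1]:hi[1],lo[0]:hi[0]]
    def cost(v):
        q=(proj(n,box(v[0],v[1],v[2]*100,L),pose)+.5)*K-.5-lo
        z=np.zeros_like(M);cv2.fillConvexPoly(z,cv2.convexHull((q*16).round().astype('i4')),1,shift=4)
        return (z!=M).sum()/max(M.sum(),1)
    x0=np.array([g[0],g[1],g[2]/100]);S=np.vstack([x0]+[x0+d for d in np.diag([.006,.006,.04])])
    o=minimize(cost,x0,method='Nelder-Mead',options=dict(initial_simplex=S,xatol=1e-5,fatol=1e-5))
    return o.x*[1,1,100],o.fun
E
python3 - <<'E'
from h import *
s=r.state();P=(s['ee_pos'],s['ee_rot']);im=r.camera('wrist');s2=r.state();print(s2['ee_pos']-np.array(s['ee_pos']))
m=cream(im);m[:110]=0;m[260:]=0;m[:,:270]=0;m[:,380:]=0
f,e=fit('wrist',m,(.4917,-.012,23.6),.1,P);print('long wrist',f,e)
t=cv2.imread('pics/top0.png')[...,::-1].copy();m=cream(t);print('long top',fit('top',m,(.4917,-.012,23.6),.1))
m[:228]=0;m[260:]=0;m[:,:335]=0;m[:,375:]=0
print('half top',fit('top',m,(.4176,.1557,27),.05))
go([f[0],f[1],.10],f[2]);go([f[0],f[1],.010],f[2])
E
```

```text
[-0.0014647  -0.00351389 -0.00016561]
long wrist [ 4.91610953e-01 -1.09703599e-02  2.33810294e+01] 2.4154657096394323
long top (array([ 4.92750529e-01, -1.18768881e-02,  2.29386257e+01]), np.float64(1.1767392832044976))
half top (array([ 0.41757897,  0.15755989, 25.4796382 ]), np.float64(1.677376171352075))
t 1.4 row [99.4  6.3 -0.6] [ 0.0367 -0.0037 -0.0012]
t 1.4 row [189.4   6.2  -0.2] [ 0.0367 -0.0037 -0.0012]
```

Run:
```python
from h import *
s=r.state();P=(s['ee_pos'],s['ee_rot']);im=r.camera('wrist');s2=r.state();print(s2['ee_pos']-np.array(s['ee_pos']))
cv2.imwrite('pics/w2.png',im[:,:,::-1])
def cr(im): 
    i=im.astype(int);return ((i[...,0]-i[...,2]>12)&(i[...,0]>90)&(i[...,0]-i[...,1]<45)).astype('u1')
t=cv2.imread('pics/top0.png')[...,::-1].copy()
print(im[180,315],im[180,327],im[180,290],t[243,350],t[214,410],t[230,380])
m=cr(im);m[:110]=0;m[260:]=0;m[:,:270]=0;m[:,380:]=0;print(m.sum())
f,e=fit('wrist',m,(.4917,-.012,23.6),.1,P);print('long wrist',f,e)
m=cr(t);k=m.copy();k[:,:385]=0;k[:,445:]=0;k[:185]=0;k[240:]=0;print('long top',fit('top',k,(.4917,-.012,23.6),.1),k.sum())
m[:228]=0;m[260:]=0;m[:,:335]=0;m[:,375:]=0
print('half top',fit('top',m,(.4176,.1557,27),.05))
go([f[0],f[1],.10],f[2]);go([f[0],f[1],.010],f[2])
```

```text
[-9.14124600e-04 -2.55600912e-03 -6.02944706e-05]
[252 250 235] [235 228 194] [79 82 91] [174 163 137] [212 201 172] [47 52 67]
3769
long wrist [ 4.91835490e-01 -1.10486426e-02  2.33641492e+01] 0.04011872207029947
long top (array([ 4.93078576e-01, -1.25911908e-02,  2.33138692e+01]), np.float64(0.11406878070567218)) 706
half top (array([ 0.41729325,  0.1565783 , 26.23591853]), np.float64(0.10399710616748056))
t 1.45 row [99.4  8.6 -2.4] [ 0.0346 -0.0026  0.0004]
t 1.45 row [189.4   8.6  -2.2] [ 0.0346 -0.0026  0.0004]
```

Call:
send_rows --commands '[60,8.6,-2.3,0.035,-0.0026,0,0,99,8.6,-2.3,0.035,-0.0026,0,0,99,8.6,-2.3,0.035,-0.0026,0,0,130,8.6,-2.3,0.035,-0.0026,0,0,160,8.6,-2.3,0.035,-0.0026,0,0,180,8.6,-2.3,0.035,-0.0026,0,0,187,8.6,-2.3,0.035,-0.0026,0,0,187,8.6,-2.3,0.035,-0.0026,0,0,187,8.6,-2.3,0.035,-0.0026,0,0]'

```text
t: 2.35
ee_pos: [0.4933, -0.0118, 0.0143]
ee_rot: [43.1, 89.8, -23.6]
contact_force: [-0.1, -0.1, 0.8]
opening: 1.0
```

Run:
```python
from h import *
s=r.state();print(s['ee_pos'],s['contact_force'])
go([.4922,-.0115,.012],23.36)
```

```text
[ 0.49332162 -0.01184029  0.01429948] [-0.09226871 -0.05121864  0.79620027]
t 2.35 row [ 2.3 -0.9 -0.8] [-0.0009  0.002  -0.0019]
```

Call:
send_rows --commands '[1,-0.9,-0.5,0,0,0,255,1,-0.9,-0.5,0,0,0,255,1,-0.9,-0.5,0,0,0,255,1,-0.9,-0.5,0,0,0,255,1,-0.9,-0.5,0,0,0,255,1,-0.9,-0.5,0,0,0,255,-20,-0.9,-0.5,0,0,0,255,-60,-0.9,-0.5,0,0,0,255,-100,-0.9,-0.5,0,0,0,255,-140,-0.9,-0.5,0,0,0,255,-150,-0.9,-0.5,0,0,0,255]' --grip_force 40

```text
t: 3.45
ee_pos: [0.4946, -0.0122, 0.1691]
ee_rot: [49.3, 89.4, -17.3]
contact_force: [-0.0, -0.6, -2.7]
opening: 0.571
```

Run:
```python
from h import *
s=r.state();print(s['ee_pos'],s['contact_force'],s['opening'])
# view pose: wall joint estimate (.566,.240), long brick centre there ~y=-2mm
go([.566,.24,.20],28)
```

```text
[ 0.49463234 -0.0122256   0.1690762 ] [-0.0440493  -0.64305668 -2.68159119] 0.5709494713606471
t 3.45 row [ -31.   165.6 -203.2] [-0.0817  0.0076 -0.0082]
```

Run:
```python
from h import *
go([.627,.125,.20],28)
```

```text
t 3.45 row [-30.  176.1 -73.4] [-0.0817  0.0076 -0.0082]
```

Call:
send_rows --commands '[-30,44,-18,-0.02,0.0076,-0.008,255,-30,88,-36,-0.08,0.0076,-0.008,255,-30,132,-54,-0.08,0.0076,-0.008,255,-30,165,-68,-0.08,0.0076,-0.008,255,-30,176,-73,-0.08,0.0076,-0.008,255,-30,176,-73,-0.08,0.0076,-0.008,255,-30,176,-73,-0.08,0.0076,-0.008,255,-30,176,-73,-0.08,0.0076,-0.008,255]'

```text
t: 4.25
ee_pos: [0.6261, 0.1238, 0.1991]
ee_rot: [-110.2, 89.9, -172.4]
contact_force: [0.4, -1.1, -3.4]
opening: 0.575
```

Run:
```python
from h import *
s=r.state();P=(s['ee_pos'],s['ee_rot']);im=r.camera('wrist');s2=r.state();print(s2['ee_pos']-np.array(s['ee_pos']),*P,s['joints'])
np.save('p3.npy',np.array(P));cv2.imwrite('pics/w3.png',im[:,:,::-1])
```

```text
[ 2.04376616e-04 -4.81074778e-05  4.44587371e-04] [0.62608809 0.12376437 0.19910174] [-110.21950502   89.90626174 -172.3685086 ] [ 3.59710883e-01  1.86373230e+01  8.08458669e+01 -1.20261645e-02
  8.06097947e+01 -2.74893138e+01]
```

View pics/w3.png

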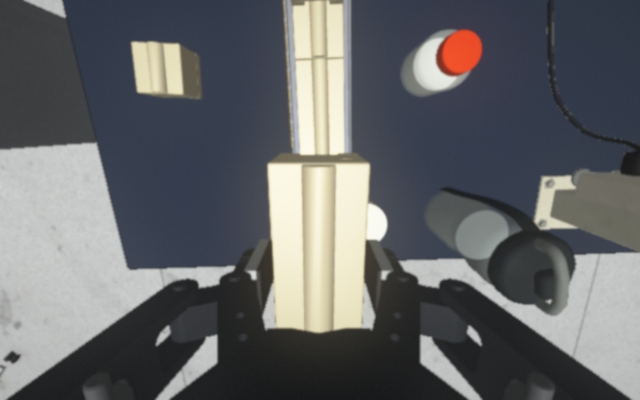

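Wrist view: first-course joint at row ≈60 (cols 295–345), laid half's near edge at the very top (row ≈2), held long brick end edge at row ≈160 (cols 270–368), bottle at (440,65), half brick at (165,70). Now numeric edges.

Run:
```python
from h import *
im=cv2.imread('pics/w3.png').astype(float);g=im.mean(2);b=im[...,2]-im[...,0]  # R-B
np.set_printoptions(linewidth=220)
for v in (12,30,80,110,140): print(v,g[v,284:360].astype(int))
print('col305',g[0:75,305].astype(int));print('col335',g[0:75,335].astype(int));print('tongue',g[0:75,320].astype(int))
print('held col290',g[145:175,290].astype(int));print('held row200',g[200,262:378].astype(int))
```

```text
12 [129 142 136 140 158 166 166 163 172 202 218 223 223 222 222 222 223 223 223 222 222 222 222 220 211 187 173 175 186 194 201 206 211 214 215 212 206 198 187 175 164 161 183 210 220 221 222 222 222 221 221 222 221 221
 222 222 219 214 195 172 167 169 166 155 145 148 134  98  75  69  70  70  69  68  70  68]
30 [ 98 130 143 138 144 162 172 173 169 176 205 222 226 226 227 227 227 227 226 226 227 227 227 226 224 213 189 177 183 193 201 207 212 216 218 216 211 203 194 181 168 160 172 201 220 224 225 226 225 225 225 226 225 225
 225 225 224 220 204 178 168 170 167 156 145 147 135  99  75  72  72  72  72  71  71  72]
80 [ 74  74  82 107 137 150 146 157 173 179 180 183 202 225 235 236 236 235 236 236 235 235 235 235 235 235 232 218 187 173 182 195 205 215 222 227 227 223 216 208 198 184 176 182 208 227 234 234 234 234 234 234 234 233
 234 234 233 233 227 211 189 179 176 164 145 141 137 110  83  77  76  75  75  75  75  75]
110 [ 75  76  75  78  88 118 149 153 150 171 184 186 187 201 224 237 240 240 240 240 240 240 240 240 239 239 239 237 226 200 182 188 199 209 217 224 229 230 225 217 206 1
[... 1295 characters left out ...]

 206 178 154 162 185 206 219 223 224 224 225 224 225 225 225 225 226 226 225 226 226]
held col290 [ 91  90  87  84  82  82  83  87  94 100 101 102 102 102 102 104 112 139 179 215 235 241 242 243 242 243 242 243 242 242]
held row200 [ 78  79  78  79  80  87 117 166 212 234 239 240 240 241 241 241 241 241 241 241 241 241 241 241 241 241 241 241 241 241 240 241 240 240 240 240 240 240 238 224 188 167 170 178 184 191 198 203 210 215 221 226 231 235
 238 241 241 240 236 233 228 224 219 213 209 204 200 195 188 182 175 168 168 195 225 236 237 237 236 237 236 236 236 236 236 236 236 236 236 236 236 236 235 235 235 235 235 235 235 234 234 234 233 229 216 186 139 105
  90  86  84  83  82  82  80  82]
```

Run:
```python
from h import *
P=np.load('p3.npy')
v=np.array([12,30,80,110,140]);l=np.array([293,294,296.6,298,299.4]);rr=np.array([342,342.6,343.3,343.4,344])
L=at_z('wrist',np.c_[l,v],.055,P);Rr=at_z('wrist',np.c_[rr,v],.055,P)
print('widths',np.linalg.norm(L-Rr,axis=1)*1000)
for q in(L,Rr,(L+Rr)/2):
    k=np.polyfit(q[:,1],q[:,0],1);print('yaw',np.degrees(np.arctan(-k[0])))
psi=np.degrees(np.arctan(-np.polyfit(((L+Rr)/2)[:,1],((L+Rr)/2)[:,0],1)[0]))
J=at_z('wrist',[(305,58.6),(335,57.7)],.055,P);print('joint pts',J,'yaw',np.degrees(np.arctan2(J[1,1]-J[0,1],J[1,0]-J[0,0])))
T=R.from_euler('xyz',P[1],degrees=True)
# check joint via mid line
m=J.mean(0);print('joint',m)
h=at_z('wrist',[(290,162.6),(269.3,200),(365.7,200)],P[0][2]+.0367,P);print('held tool frame mm',(T.inv().apply(h-P[0])*1000).round(1))
print('laid near bottom edge', T.inv().apply(at_z('wrist',[(305,1),(335,3.8)],.055,P)-m)*1000)
print(T.as_matrix().round(4))
ax=np.array([np.cos(np.radians(psi)),np.sin(np.radians(psi))]);ay=np.array([-ax[1],ax[0]]);print(psi)
for n,q in(('L',L),('R',Rr)):print(n,((q-m)[:,:2]@ax*1000).round(1),((q-m)[:,:2]@ay*1000).round(1))
```

```text
widths [48.12130189 48.44217974 48.57600465 48.49851677 48.97115948]
yaw 29.750394413121867
yaw 30.051674412426106
yaw 29.901086931400126
joint pts [[0.55102872 0.23669796 0.055     ]
 [0.57771831 0.25172669 0.055     ]] yaw 29.383564654166253
joint [0.56437352 0.24421232 0.055     ]
held tool frame mm [[-36.7 -13.1 -51.4]
 [-36.6 -23.8 -33.1]
 [-36.7  23.5 -33.1]]
laid near bottom edge [[ 5.11056888e-02 -1.46642449e+01 -5.05668973e+01]
 [ 4.87191987e-03  1.45702577e+01 -4.81753151e+01]]
[[-1.600e-03  8.842e-01  4.672e-01]
 [-2.000e-04  4.672e-01 -8.842e-01]
 [-1.000e+00 -1.500e-03 -6.000e-04]]
29.901086931400126
L [-25.1 -25.  -25.  -25.2 -25.4] [ 42.1  26.4 -19.7 -49.4 -80.7]
R [23.  23.4 23.5 23.3 23.5] [ 40.4  24.7 -21.5 -51.2 -82.5]
```

Run:
```python
from h import *
go([.5684,.2354,.20],29.8);go([.5684,.2354,.0933],29.8)
```

```text
t 4.3 row [  -0.4    1.  -125.8] [-0.0342 -0.0003  0.0008]
t 4.3 row [ 106.3    1.1 -125.8] [-0.0342 -0.0003  0.0008]
```

Call:
send_rows --commands '[0,1,-40,-0.034,0,0,255,0,1,-80,-0.034,0,0,255,0,1,-110,-0.034,0,0,255,10,1,-126,-0.034,0,0,255,40,1,-126,-0.034,0,0,255,75,1,-126,-0.034,0,0,255,95,1,-126,-0.034,0,0,255,106,1,-126,-0.034,0,0,255,106,1,-126,-0.034,0,0,255,106,1,-126,-0.034,0,0,255,106,1,-126,-0.034,0,0,255]'

```text
t: 5.4
ee_pos: [0.5697, 0.2356, 0.0955]
ee_rot: [71.1, 89.9, 10.9]
contact_force: [-0.0, 0.6, -3.3]
opening: 0.569
```

Run:
```python
from h import *
s=r.state();P=(s['ee_pos'],s['ee_rot']);im=r.camera('wrist');s2=r.state();print(s2['ee_pos']-np.array(s['ee_pos']),*P,s['contact_force'])
np.save('p4.npy',np.array(P));cv2.imwrite('pics/w4.png',im[:,:,::-1])
cv2.imwrite('pics/w4c.png',cv2.resize(im[20:220,220:420,::-1],None,fx=3,fy=3,interpolation=cv2.INTER_CUBIC))
```

```text
[-1.02507195e-04  1.16431275e-04 -3.83258585e-05] [0.56973106 0.23561925 0.09549065] [71.09406371 89.85261343 10.86605144] [-0.0131526   0.60862923 -3.25529417]
```

View pics/w4c.png

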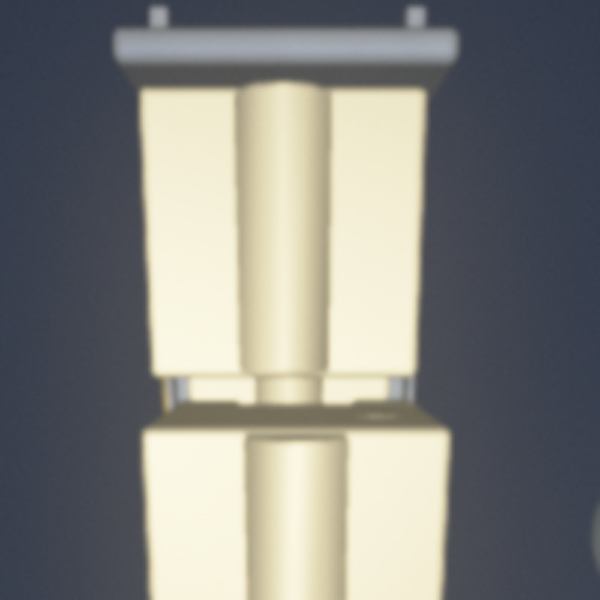

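Crop of the wrist view: laid half's shoulder top (140–427 at row 88, 152–417 at row 374), held brick's end edge at row 430 (143–450), a visible gap between them with the lower tongue aligned near the groove. Measure offsets.

Run:
```python
from h import *
P=np.load('p4.npy');c=lambda q:(np.array(q,float)+.5)/3-.5+[220,20]
T=R.from_euler('xyz',P[1],degrees=True);tf=lambda q:(T.inv().apply(q-P[0])*1000).round(2)
a=at_z('wrist',c([(140,88),(427,88),(152,374),(417,374)]),.105,P);print('laid',tf(a).tolist())
h=at_z('wrist',c([(143,430),(450,430),(149,600),(443,600)]),P[0][2]+.0367,P);print('held',tf(h).tolist())
w=at_z('wrist',c([(189,392),(389,392)]),.055,P);print('wall shoulder?',tf(w).tolist())
t=at_z('wrist',c([(258,392),(322,392)]),.059,P);print('tongue',tf(t).tolist())
g=at_z('wrist',c([(238,403),(354,403)]),P[0][2]-.0133,P);print('groove',tf(g).tolist())
print(T.as_matrix().round(4))
```

```text
laid [[-9.66, -26.46, -106.27], [-9.54, 22.73, -106.28], [-9.62, -26.61, -58.22], [-9.5, 22.85, -58.21]]
held [[-36.8, -23.81, -51.22], [-36.68, 24.52, -51.2], [-36.78, -24.2, -23.0], [-36.66, 24.75, -22.96]]
wall shoulder? [[40.38, -26.16, -50.87], [40.5, 23.21, -50.86]]
tongue [[36.43, -8.95, -51.19], [36.46, 6.54, -51.18]]
groove [[13.23, -12.24, -50.73], [13.29, 12.75, -50.72]]
[[ 2.500e-03  8.680e-01  4.965e-01]
 [ 5.000e-04  4.965e-01 -8.680e-01]
 [-1.000e+00  2.400e-03  8.000e-04]]
```

Call:
send_rows --commands '[0,-1.8,-3.5,0,0,0,255,5,-1.8,-3.5,0,0,0,255,11,-1.8,-3.5,0,0,0,255,16,-1.8,-3.5,0,0,0,255,20,-1.8,-3.5,0,0,0,255,23,-1.8,-3.5,0,0,0,255,25,-1.8,-3.5,0,0,0,255,25,-1.8,-3.5,0,0,0,255,25,-1.8,-3.5,0,0,0,255,25,-1.8,-3.5,0,0,0,255]'

```text
t: 6.45
ee_pos: [0.5666, 0.2379, 0.0707]
ee_rot: [70.9, 89.8, 10.7]
contact_force: [-1.1, 0.4, -3.5]
opening: 0.569
```

Call:
send_rows --commands '[0.7,0,0,0,0,0,255,1.4,0,0,0,0,0,255,2,0,0,0,0,0,255,2,0,0,0,0,0,255]'

```text
t: 6.85
ee_pos: [0.5668, 0.2379, 0.0696]
ee_rot: [69.1, 89.8, 8.9]
contact_force: [-2.3, -0.5, 5.2]
opening: 0.571
```

```bash
cat > look.py <<'E'
from h import *
import sys
n=sys.argv[1];x0,x1,y0,y1=map(int,sys.argv[2:6])
s=r.state();P=(s['ee_pos'],s['ee_rot']);im=r.camera('wrist');print(s['t'],*P,s['contact_force'],s['opening'])
np.save(n+'.npy',np.array(P));cv2.imwrite(f'pics/{n}.png',im[:,:,::-1])
k=600/(y1-y0);k=min(k,800/(x1-x0))
cv2.imwrite(f'pics/{n}c.png',cv2.resize(im[y0:y1,x0:x1,::-1],None,fx=k,fy=k,interpolation=cv2.INTER_CUBIC))
g=im.astype(float).mean(2);np.set_printoptions(linewidth=200)
for a in sys.argv[6:]:
    u,b,e=map(int,a.split(','));print(a,g[b:e,u].astype(int))
E
python3 look.py w5 220 420 20 220 285,120,180 345,120,180
```

```text
6.85 [0.5668342  0.23793928 0.06964775] [69.10841981 89.80563474  8.89366824] [-2.32010979 -0.53264141  5.17089295] 0.5709168079429039
285,120,180 [237 237 238 238 237 238 238 238 238 238 238 238 239 238 239 239 239 239 239 239 240 240 240 240 240 240 240 240 240 241 240 241 241 239 230 206 161 122 106 104 105 114 140 179 215 234 240 242 242
 242 242 241 241 241 241 241 241 241 241 241]
345,120,180 [233 233 233 233 234 234 234 234 234 234 235 235 235 235 235 235 235 235 236 236 236 236 236 236 236 237 236 237 237 237 237 237 237 235 225 203 158 126 125 120 111 116 141 180 212 229 236 237 237
 237 238 237 237 237 237 237 237 236 237 236]
```

Run:
```python
from h import *
P=np.load('w5.npy');T=R.from_euler('xyz',P[1],degrees=True)
print((T.inv().apply(at_z('wrist',[(285,156),(285,162.8),(345,156),(345,162.8)],.105,P)-P[0])*1000).round(2))
```

```text
[[-35.47 -15.52 -54.35]
 [-35.46 -15.62 -51.14]
 [-35.38  12.91 -54.34]
 [-35.37  12.99 -51.13]]
```

View pics/w5c.png

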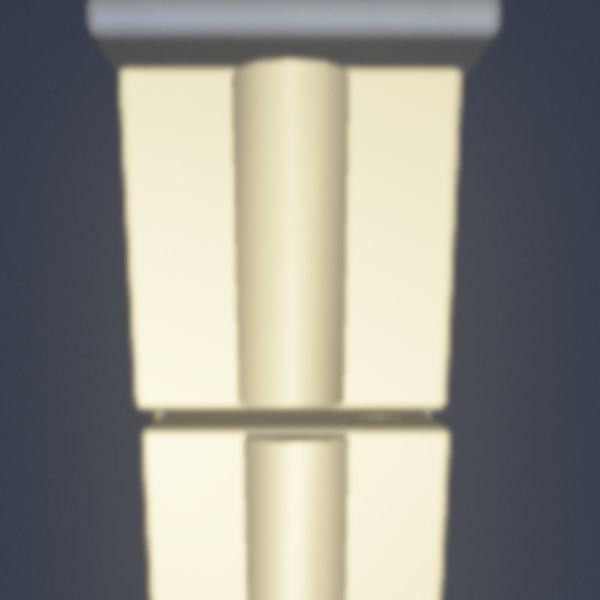

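Call:
send_rows --commands '[-0.2,-0.4,-0.6,0,0,0,255,-0.2,-0.4,-1.2,0,0,0,255,-0.2,-0.4,-1.8,0,0,0,255,-0.2,-0.4,-1.8,0,0,0,255,-0.2,-0.4,-1.8,0,0,0,255]'

```text
t: 7.4
ee_pos: [0.5657, 0.2393, 0.0697]
ee_rot: [71.4, 89.8, 11.2]
contact_force: [0.0, -1.0, -1.7]
opening: 0.566
```

```bash
python3 look.py w6 220 420 20 220 285,150,172 345,150,172 285,35,52 345,35,52
python3 - <<'E'
from h import *
import cv2
g=cv2.imread('pics/w5.png').astype(float).mean(2);print(g[35:52,285].astype(int))
E
```

```text
7.4 [0.5656566  0.23934444 0.06969547] [71.43775298 89.7953382  11.21890128] [ 0.048497   -0.96277632 -1.66611664] 0.565963993435125
285,150,172 [240 241 241 241 241 241 240 238 226 200 153 124 140 179 215 235 240 241 242 242 242 241]
345,150,172 [236 237 237 237 237 237 236 233 221 195 153 126 142 179 212 229 236 237 237 237 237 237]
285,35,52 [133 118 100  88  82  83  84  83  83  86  97 127 166 198 215 223 225]
345,35,52 [135 119 102  90  86  85  85  84  84  87  99 128 165 196 213 220 222]
[ 81  82  82  83  83  89 110 149 187 211 220 224 224 224 224 225 225]
```

Call:
send_rows --commands '[0,0,-0.2,0,0,0,255,0,0,-0.5,0,0,0,255,0,0,-0.5,0,0,0,255,0,0,-0.5,0,0,0,255]'

```text
t: 7.85
ee_pos: [0.5654, 0.2398, 0.0697]
ee_rot: [72.0, 89.8, 11.8]
contact_force: [1.1, -0.2, -0.7]
opening: 0.568
```

```bash
python3 look.py w7 220 420 20 220 285,150,172 345,150,172 285,35,54 345,35,54
```

```text
7.85 [0.56536932 0.23979745 0.06970451] [71.98094728 89.80164226 11.76122854] [ 1.1338161  -0.19428207 -0.69788375] 0.568028734796493
285,150,172 [240 241 241 240 241 241 241 240 238 229 205 164 150 179 214 234 241 241 242 242 241 242]
345,150,172 [237 236 237 237 237 237 237 237 234 224 201 162 152 180 212 230 236 238 237 238 237 237]
285,35,54 [151 140 125 107  93  85  82  82  83  83  83  86 106 145 187 212 222 225 225]
345,35,54 [152 141 128 110  95  86  85  84  83  84  85  87 106 145 185 208 218 222 221]
```

Call:
send_rows --commands '[0,0,-0.3,0,0,0,255,0,0,-0.3,0,0,0,255,0,0,-0.3,0,0,0,150,0,0,-0.3,0,0,0,60,0,0,-0.3,0,0,0,0,0,0,-0.3,0,0,0,0,0,0,-0.3,0,0,0,0]'

```text
t: 8.6
ee_pos: [0.5653, 0.2401, 0.0698]
ee_rot: [73.4, 89.8, 13.1]
contact_force: [0.4, -0.1, 0.0]
opening: 0.998
```

```bash
python3 look.py w8 220 420 20 220 285,150,172 345,150,172 285,35,54 ; python3 -c "
from h import *
go([.4173,.1566,.2],26.2)"
```

```text
8.6 [0.56531991 0.24013833 0.0698458 ] [73.35468331 89.78517456 13.13623274] [ 0.38648261 -0.1319804   0.01115545] 0.9984233118023962
285,150,172 [240 240 240 240 240 241 241 241 240 236 222 194 173 189 218 235 241 242 241 241 241 241]
345,150,172 [236 236 236 237 236 237 237 237 236 230 214 183 166 186 214 231 236 237 237 237 237 237]
285,35,54 [159 151 139 125 107  92  83  82  82  83  83  83  86 106 147 189 212 222 225]
t 8.65 row [-130.8 -169.5   -0.9] [ 0.0626  0.0009 -0.0036]
```

Released, still seated, apparent edge gap now ≈1.5 px (mostly chamfer). Lift and move above the half brick.

Call:
send_rows --commands '[-25,0,0,0,0,0,0,-70,0,0,0,0,0,0,-115,0,0,0,0,0,0,-130,-40,0,0.02,0,0,0,-130,-85,0,0.04,0,0,0,-130,-130,0,0.063,0,0,0,-130,-160,-1,0.063,0,0,0,-130,-169,-1,0.063,0,0,0,-130,-169,-1,0.063,0,-0.003,0,-130,-169,-1,0.063,0,-0.003,0,-130,-169,-1,0.063,0,-0.003,0]'

```text
t: 9.75
ee_pos: [0.4187, 0.1573, 0.1994]
ee_rot: [48.3, 89.9, -15.5]
contact_force: [0.8, -0.8, 0.5]
opening: 1.003
```

Run:
```python
from h import *
s=r.state();P=(s['ee_pos'],s['ee_rot']);im=r.camera('wrist');print(s['t'],*P)
cv2.imwrite('pics/w9.png',im[:,:,::-1])
i=im.astype(int);m=((i[...,0]-i[...,2]>12)&(i[...,0]>90)&(i[...,0]-i[...,1]<45)).astype('u1')
m[:120]=0;m[260:]=0;m[:,:270]=0;m[:,385:]=0;print(m.sum(),cv2.boundingRect(m))
f,e=fit('wrist',m,(.4173,.1566,26.2),.05,P);print(f,e)
go([f[0],f[1],.0143],f[2])
```

```text
9.75 [0.41871236 0.15733454 0.19941052] [ 48.30480451  89.91704742 -15.50548796]
1993 (295, 161, 45, 47)
[ 0.41684604  0.15682467 24.96870305] 0.06965817356205853
t 9.8 row [184.9  -1.8  -0.5] [ 0.0214  0.0008 -0.0006]
```

View pics/w9.png

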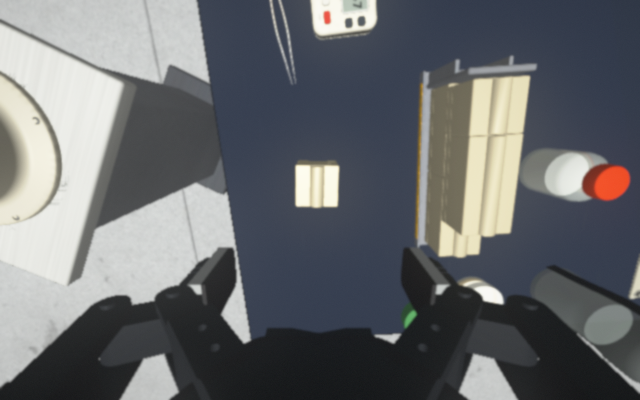

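View: half brick upright at (317,185) with its tongue along the jaws' normal; long brick and laid half sit level in line on the wall (445–530, 75–240). Grasp the half brick.

Call:
send_rows --commands '[45,-1.8,-0.5,0.02,0,0,0,90,-1.8,-0.5,0.02,0,0,0,130,-1.8,-0.5,0.02,0,0,0,165,-1.8,-0.5,0.02,0,0,0,182,-1.8,-0.5,0.02,0,0,0,185,-1.8,-0.5,0.02,0,0,0,185,-1.8,-0.5,0.02,0,0,0,185,-1.8,-0.5,0.02,0,0,0]'

```text
t: 10.6
ee_pos: [0.4184, 0.1572, 0.0155]
ee_rot: [61.7, 89.8, -3.3]
contact_force: [1.0, 0.5, 1.2]
opening: 1.001
```

Call:
send_rows --commands '[0,0,0,0,0,0,255,0,0,0,0,0,0,255,0,0,0,0,0,0,255,0,0,0,0,0,0,255,0,0,0,0,0,0,255,0,0,0,0,0,0,255]' --grip_force 40

```text
t: 11.2
ee_pos: [0.4194, 0.1572, 0.0168]
ee_rot: [63.9, 89.7, -1.0]
contact_force: [-1.6, -0.8, 6.7]
opening: 0.568
```

Call:
send_rows --commands '[-10,0,0,0,0,0,255,-50,0,0,0,0,0,255,-95,0,0,0,0,0,255,-130,0,0,0,0,0,255,-130,0,0,0,0,0,255,-130,0,0,0,0,0,255]'

```text
t: 11.8
ee_pos: [0.4191, 0.1573, 0.1477]
ee_rot: [65.8, 89.6, 0.8]
contact_force: [0.4, 0.1, -2.0]
opening: 0.566
```

Run:
```python
from h import *
s=r.state();print(s['t'],s['ee_pos'],s['contact_force'],s['opening'])
# long released with brick centre tool z -1.7 at TCP (.5653,.2401): half centre 75 mm toward open end, +9 gap
T=np.array([.5653,.2401]);ay=np.array([-.4965,.868])
t=T+ay*(.0017-.075-.009);print(t)
go([*t,.15],29.8);go([*t,.0955],29.8)
```

```text
11.8 [0.419098   0.15731476 0.14771191] [ 0.44512292  0.08975024 -2.0006303 ] 0.5660611175948898
[0.60616195 0.1686636 ]
t 11.8 row [ -0.9 174.3  69. ] [-0.0826  0.0033 -0.0066]
t 11.8 row [ 53.6 173.9  68.8] [-0.0826  0.0033 -0.0066]
```

Call:
send_rows --commands '[-10,45,18,-0.02,0,0,255,-10,90,36,-0.05,0.003,0,255,-10,130,52,-0.083,0.003,-0.006,255,-5,160,64,-0.083,0.003,-0.006,255,0,174,69,-0.083,0.003,-0.006,255,25,174,69,-0.083,0.003,-0.006,255,45,174,69,-0.083,0.003,-0.006,255,53,174,69,-0.083,0.003,-0.006,255,53,174,69,-0.083,0.003,-0.006,255,53,174,69,-0.083,0.003,-0.006,255,53,174,69,-0.083,0.003,-0.006,255]'

```text
t: 12.9
ee_pos: [0.6072, 0.1686, 0.0975]
ee_rot: [64.0, 89.8, 3.8]
contact_force: [0.0, 0.3, -0.6]
opening: 0.568
```

```bash
python3 look.py w10 220 420 70 220 285,120,215 345,120,215
```

```text
12.9 [0.60718045 0.16861595 0.09748377] [63.99969511 89.83089935  3.82224801] [ 0.03064661  0.28151975 -0.57908596] 0.5676297232219544
285,120,215 [238 238 238 238 238 238 238 238 238 238 238 239 239 239 239 239 239 239 239 239 240 239 240 240 240 240 240 240 240 240 240 241 241 240 241 241 241 241 241 241 241 241 241 241 241 241 241 241 241
 242 242 242 242 242 243 242 242 243 243 243 243 241 234 217 201 193 190 190 192 192 182 152 117 105 105 105 101 100 101 100  99 100 101 100 101 101 101 102 101 101 104 116 150 189 218]
345,120,215 [233 234 235 234 235 235 235 235 234 235 235 236 235 235 235 235 235 235 235 236 236 236 236 236 236 236 236 236 236 237 237 237 236 236 236 237 237 237 237 237 237 237 238 238 238 238 238 238 238
 238 238 238 238 238 238 239 239 239 239 239 239 237 229 222 226 233 235 235 235 229 210 165 120 103 100 101 101 101 102 101  98  94  95 106 122 120 108 103 103 103 105 121 153 189 215]
```

View pics/w10c.png

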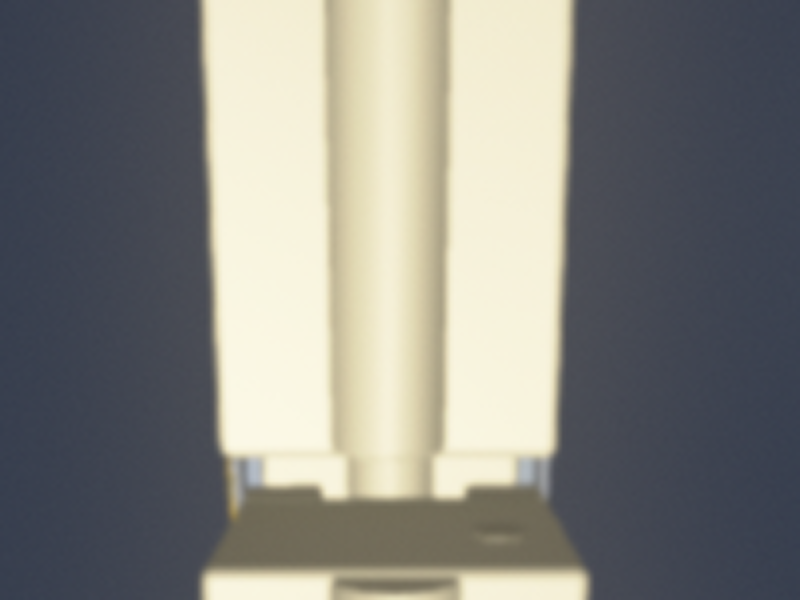

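Run:
```python
from h import *
P=np.load('w10.npy');T=R.from_euler('xyz',P[1],degrees=True);tf=lambda q:(T.inv().apply(q-P[0])*1000).round(2).tolist()
c=lambda q:(np.array(q,float)+.5)/4-.5+[220,70]
print('long',tf(at_z('wrist',c([(203,0),(574,0),(222,454),(556,454)]),.105,P)))
for u in(.0165,.0145): print('held top',tf(at_z('wrist',c([(203,571),(588,571)]),P[0][2]+.05-u,P)),'bottom',tf(at_z('wrist',c([(245,490),(540,490)]),P[0][2]-u,P)))
```

```text
long [[-7.71, -25.13, -96.9], [-7.58, 24.01, -96.91], [-7.63, -25.16, -35.75], [-7.5, 23.98, -35.71]]
held top [[-33.6, -24.08, -25.82], [-33.47, 24.8, -25.78]] bottom [[16.4, -25.31, -24.71], [16.53, 25.03, -24.68]]
held top [[-35.6, -23.72, -26.44], [-35.47, 24.44, -26.4]] bottom [[14.4, -25.03, -25.18], [14.53, 24.76, -25.15]]
```

Call:
send_rows --commands '[0,-0.9,-3,0,0,0,255,3,-0.9,-6.3,0,0,0,255,9,-0.9,-6.3,0,0,0,255,14,-0.9,-6.3,0,0,0,255,19,-0.9,-6.3,0,0,0,255,22,-0.9,-6.3,0,0,0,255,22,-0.9,-6.3,0,0,0,255,22,-0.9,-6.3,0,0,0,255,22,-0.9,-6.3,0,0,0,255]'

```text
t: 13.85
ee_pos: [0.6037, 0.1736, 0.0759]
ee_rot: [63.9, 89.8, 3.7]
contact_force: [0.1, -0.2, -0.6]
opening: 0.564
```

Call:
send_rows --commands '[0.7,0,0,0,0,0,255,1.4,0,0,0,0,0,255,2,0,0,0,0,0,255,2,0,0,0,0,0,255]'

```text
t: 14.25
ee_pos: [0.6036, 0.1736, 0.0737]
ee_rot: [63.9, 89.8, 3.8]
contact_force: [0.5, 0.1, -0.2]
opening: 0.566
```

Call:
send_rows --commands '[0.6,0,0,0,0,0,255,1.2,0,0,0,0,0,255,1.8,0,0,0,0,0,255,2.2,0,0,0,0,0,255,2.2,0,0,0,0,0,255]'

```text
t: 14.75
ee_pos: [0.6037, 0.1736, 0.0719]
ee_rot: [63.4, 89.8, 3.2]
contact_force: [-1.1, -0.1, 1.9]
opening: 0.564
```

Call:
send_rows --commands '[0.5,0,0,0,0,0,255,0.8,0,0,0,0,0,255,0.8,0,0,0,0,0,255]'

```text
t: 15.05
ee_pos: [0.6038, 0.1737, 0.0719]
ee_rot: [61.9, 89.8, 1.8]
contact_force: [-3.6, -0.7, 6.3]
opening: 0.568
```

```bash
python3 look.py w11 220 420 120 270 285,185,225 345,185,225
python3 - <<'E'
from h import *
P=np.load('w11.npy');g=cv2.imread('pics/w11.png').astype(float).mean(2);print(P[0][2])
for v in(190,195,218,225):
    q=g[v];d=np.diff(q[255:385]);print(v,255+d[:40].argmax(),255+90+d[90:].argmin())
E
```

```text
15.05 [0.603848   0.17365138 0.07190987] [61.93462889 89.77121612  1.76489801] [-3.62785895 -0.71107923  6.34311804] 0.5678028682374601
285,185,225 [239 239 239 240 240 240 239 239 240 240 240 240 240 240 240 240 240 240 236 217 173 128 109 104 104 106 120 151 190 219 235 239 240 240 240 240 240 239 239 239]
345,185,225 [235 236 236 236 236 236 236 236 236 236 236 236 236 236 236 236 236 236 232 213 170 127 108 106 107 107 123 155 190 216 230 235 236 236 236 236 236 236 236 235]
0.0719098656469304
190 268 366
195 268 366
218 270 366
225 270 365
```

Call:
send_rows --commands '[-0.2,0,-0.6,0,0,0,255,-0.2,0,-1.2,0,0,0,255,-0.2,0,-1.9,0,0,0,255,-0.2,0,-1.9,0,0,0,255,-0.2,0,-1.9,0,0,0,255]'

```text
t: 15.6
ee_pos: [0.6029, 0.1753, 0.0719]
ee_rot: [63.6, 89.8, 3.4]
contact_force: [-0.1, -0.0, -0.2]
opening: 0.567
```

```bash
python3 look.py w12 220 420 120 270 285,195,225 345,195,225
```

```text
15.6 [0.60288383 0.17534021 0.07191025] [63.5502823  89.77326965  3.37820628] [-0.14955939 -0.03539038 -0.20522253] 0.5672343013910249
285,195,225 [239 239 239 240 240 240 240 240 240 240 240 238 231 209 162 124 123 155 192 221 235 240 240 240 240 240 240 240 240 239]
345,195,225 [236 236 236 236 236 236 236 236 236 236 236 235 226 205 161 125 126 156 193 217 231 236 236 236 236 236 236 236 236 236]
```

Call:
send_rows --commands '[0,0,-0.3,0,0,0,255,0,0,-0.7,0,0,0,255,0,0,-0.7,0,0,0,255,0,0,-0.7,0,0,0,255]'

```text
t: 16.05
ee_pos: [0.6025, 0.176, 0.0719]
ee_rot: [64.1, 89.8, 3.9]
contact_force: [0.6, -0.8, -0.8]
opening: 0.56
```

```bash
python3 look.py w13 220 420 120 270 285,195,225 345,195,225
```

```text
16.05 [0.60250514 0.17595875 0.07192916] [64.06394144 89.77771893  3.89348748] [ 0.62671146 -0.80756828 -0.78245487] 0.5597143935392391
285,195,225 [239 239 240 239 239 239 240 240 240 240 240 240 239 236 218 175 140 156 192 221 236 240 240 240 240 240 240 240 240 239]
345,195,225 [236 236 236 236 236 236 236 236 236 236 236 236 236 231 214 174 145 159 192 217 231 236 236 236 236 236 236 236 236 236]
```

Call:
send_rows --commands '[0,0,-0.3,0,0,0,255,0,0,-0.3,0,0,0,255,0,0,-0.3,0,0,0,150,0,0,-0.3,0,0,0,60,0,0,-0.3,0,0,0,0,0,0,-0.3,0,0,0,0,0,0,-0.3,0,0,0,0]'

```text
t: 16.8
ee_pos: [0.6023, 0.1763, 0.0719]
ee_rot: [65.1, 89.8, 4.9]
contact_force: [-0.4, 0.5, -0.4]
opening: 1.0
```

Call:
send_rows --commands '[-20,0,0,0,0,0,0,-60,0,0,0,0,0,0,-105,0,0,0,0,0,0,-130,-10,20,0,0,0,0,-130,-30,60,0,0,0,0,-130,-30,65,0,0,0,0,-130,-30,65,0,0,0,0,-130,-30,65,0,0,0,0,-130,-30,65,0,0,0,0]'

```text
t: 17.7
ee_pos: [0.6076, 0.106, 0.2013]
ee_rot: [75.2, 89.8, 15.1]
contact_force: [0.3, -0.3, -0.3]
opening: 0.999
```

```bash
python3 look.py w14 240 480 0 190
python3 - <<'E'
from h import *
im=r.camera('scene');cv2.imwrite('pics/s1.png',cv2.resize(im[140:280,240:440,::-1],None,fx=4,fy=4,interpolation=cv2.INTER_CUBIC))
E
```

```text
17.7 [0.60764678 0.10604047 0.20126654] [75.2252193  89.84416373 15.12646091] [ 0.25857322 -0.29256555 -0.30752648] 0.9994853303900803
```

View pics/w14c.png

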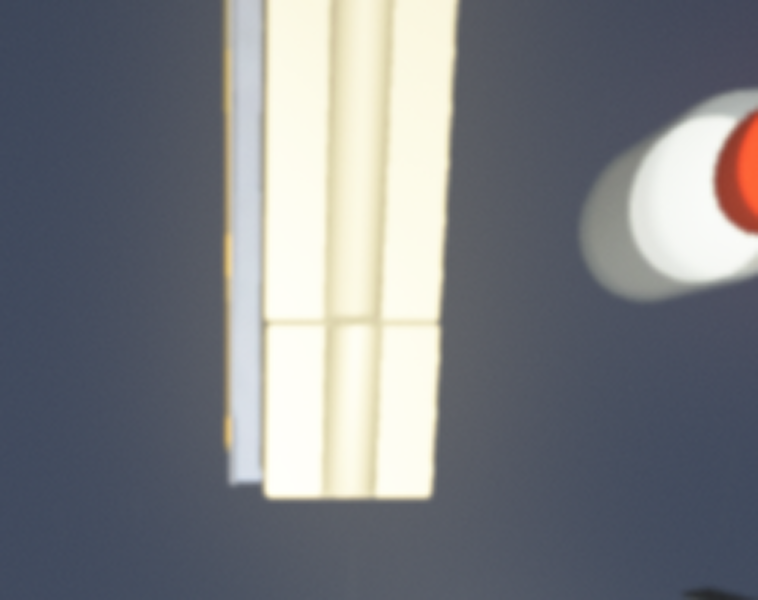

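View pics/s1.png

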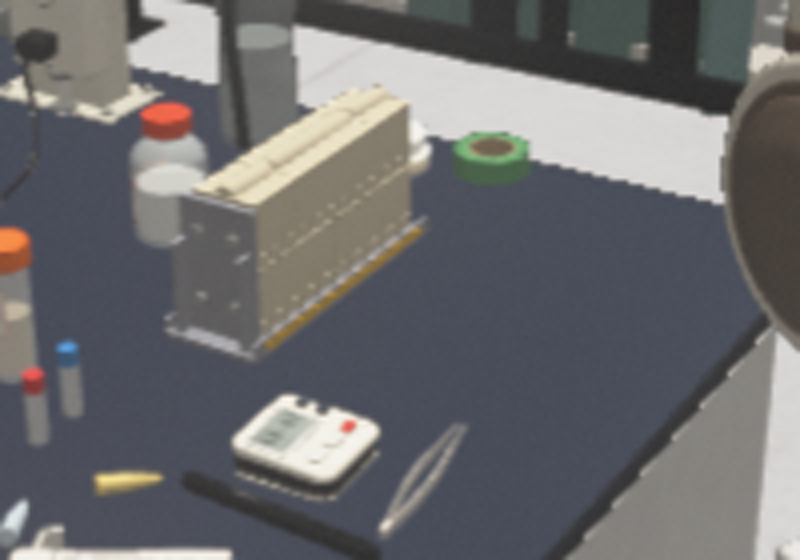

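The course is complete and level: the joint at crop (352,321) is hairline, the half brick ends at the tray's open end (row 497), and the scene view shows the top in one straight line with the bottle untouched. I'll hand it in.

```bash
python3 -c "
from rig import r
s=r.state();print(s['t'],s['contact_force'],s['opening']);print(r.finish_job())"
```

```text
17.8 [-0.3578179  -0.29734118  0.01791467] 0.9968551339016544
the job is handed in; nothing more can be done
None
```

I finished the second course and handed the job in at 17.8 s. I laid the long brick against the half brick already there, then the loose half brick at the open end. I lowered each one over the tongue until the wrist force rose, slid it up to its neighbour, and only then opened the fingers.

Last checks:
- **Seating:** in the last views the brick tops are level and in line, and each brick stopped firmly at about the height expected for full seating. The exact seating gap was not measured.
- **Joints:** both are thin lines. At release the laid-half joint measured about 1.5 pixels (0.7 mm), most of it probably the rounded brick edges. The joint with the new half brick measured about 2 pixels before the last 0.3 mm of slide and looks like a hairline in the final picture. By the measured positions, no upright joint stands over the one below.
- **Laid half brick:** it did not appear to shift during the slides, judging from the camera edges. I did not re-measure its position in the final picture.
- **Bottle:** it stands where it was in the final pictures. The gripper was clear and open at hand-in.
- **Forces and disagreements:** the contact force stayed under 10 N in every reading taken. The first two silhouette fits failed because of a bad colour threshold and were redone. After that the top and wrist cameras agreed to about 2 mm on the long brick and 0.5 mm on the half brick.

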